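# Turn the desk organiser so the stamp faces front

## Robot

A 6-joint arm with a two-finger parallel gripper is mounted at the origin on the work surface. World frame = base frame: x ahead of the robot, y to its left, z up, the work surface at z = 0. Lengths are in m, angles in degrees, forces in N, time in s.
With the tool pointing down it reaches from about 0.225 to 0.725 m from the base axis. Payload 3.1 kg.
Tool frame: the origin (TCP) lies at the very end of the fingers, on their centre line; the grasp point (between the pads) lies grasp_offset behind it (grasp_offset is the distance from the TCP to the grasp point, in m); z points along the fingers, y is the line along which they close (so a half turn about z gives the same grasp; the last joint's range is limited). The gripper opens to 85 mm and grips with 20 to 120 N. Pads are 22 mm wide; open, the fingers measure 114 mm over their backs; the gripper's body (76 mm by 85 mm) begins 54 mm behind the grasp point. The pads swing forward as they close: fully open they stand 13 mm farther back than shut.
Start: joints at [-77.109, 2.75, 5.684, 92.934, 0, 82.678], TCP at [0.181, -0.493, 0.231] pointing down, gripper open.
Joint ranges: [-166.93, 166.93], [-56.73, 111.36], [-69.38, 81.34], [-121.58, 131.49], [-85.45, 84.26], [-180, 180]. Speed limits (degrees/s): [159.86, 159.86, 180, 180, 180, 180].

## Interface

Orientations are given as [roll, pitch, yaw] about the fixed x, y, z axes, in that order (R = Rz(yaw) Ry(pitch) Rx(roll)).
In Python, from rig import * gives the robot as it stands.
- The arm moves only by the tool carry_out, never from a script. Its argument "deltas" is a list of rows, each an object of numbers: "fingers": the opening, from 0 (shut) to 1 (fully open); "dx", "dy", "dz": the shift along the tool's x, y, z in m; "roll": the turn about the tool's z in rad. In form: [{"fingers": .., "dx": .., "dy": .., "dz": .., "roll": ..}, ...]. A call has exactly 5 rows; each row is the pose to reach, as a shift and turn from the pose commanded when the call began, along the tool's axes at that moment; what a row does not reach only later rows make up. A row lasts 1/8 s, in which the tool goes at most 62.5 mm and 10.7 degrees, less where a joint would pass 70% of its speed; a pose out of reach is approached as far as the arm can. A call with a gripper value outside its range is refused whole. The fingers move at their own pace and stop on an object; "squeeze" is the grip in N (left out, the last holds). Time passes only in rows, so rows that repeat a pose let the fingers close, or fill a call up. It gives the time, the measured TCP pose, the force, the opening and the grip force at its end, in the units of the state.
- read_state(): the state, without advancing time (a new reading comes with each control period).
- get_image(name): name is "scene" or "side" or "wrist"; returns a dict with "color" (420x560x3 uint8, blue, green, red), "z_map" (420x560 float32, m along the optical axis (not along the pixel's ray), 0 where there is no reading), "fx", "fy", "cx", "cy" (pixels), "D" ([k1, k2, p1, p2, k3] as OpenCV has them; the pictures are not rectified), "pose" (4x4, takes a point from camera to world coordinates); the wrist camera has in their place "hand_eye" (4x4, takes a point from camera to tool coordinates, whose origin is the TCP and whose axes are the flange's). Camera axes: x right, y up, looking along -z (the intrinsics and any distortion apply to the point x, -y, -z); pixel columns grow to the right and rows downward; lengths in m; the calibration is good to about 2 mm. A picture is of the moment at which its call begins: read the wrist's pose just before it.
- sign_off(): hands the job in; it is judged then, once.
The state is a dict: "t": time; "joint_positions": joint angles; "joint_vel": joint speeds; "effort": joint torques, N m; "tool_pos": TCP position; "tcp_rot": TCP orientation; "contact_force": force on the tool from outside, world axes, zero at the start; "moment": the same for the moment, N m; "grip_width": finger opening in m; "gripper_force": force on a finger pad.
Only numpy, scipy, OpenCV 4.12 (cv2) and the standard library are available. Lean on these libraries where they do the work, as an engineer would, in place of code of your own. Each camera call takes 0.05 s, during which the arm holds its last target. There are 200 camera calls.

## Task

Turn the rotating desk organiser by gently pushing the edge of its hexagonal tray with the fingertips, until the bay with the red-handled stamp faces squarely to the front, straight above the drawer with the brass knob. Grip and lift nothing, do not touch the things that stand in the tray, keep the drawer shut, leave the rest of the desk undisturbed and the tray at rest.

Things in the scene. Friction and masses are not known exactly. Their poses are not given: they have to be found in the camera images.
- organiser: Dark wooden square base of the organiser, 250 x 250 x 50 mm, fixed. Origin: centre of its underside on the desk top, on the tray's turning axis. Its -x axis points out of its front, the pale drawer front with a brass knob; the front looks toward the robot (-x of the desk) within about 20 degrees. z up.
- knob (a point): Tip of the drawer's brass knob (20 mm across, 22 mm proud of the base) in the middle of the front, 146 mm from the turning axis, 27 mm above the desk; it shows beyond the base also from above.
- tray: Open hexagonal tray of pale wood, regular, 208 mm across flats, 240 across corners. Origin: centre of its underside, 56 mm above the desk, 6 mm over the base's top, on its upright turning axis. Its walls, 6 mm thick, run from the underside to 44 mm above it. Its -x axis points through the middle of the stamp bay's side. Set right, its axes are parallel to organiser's.
- hub (a point): Top of the brass finial on the tray's hub (28 mm across), 120 mm above the desk, on the turning axis. The tray turns both ways without stops; a light drag (0.06 N m, about 1.3 N pushed 45 mm from the middle of a side) stops it within a few degrees when let go. Six dark partitions (5 mm thick, top 98 mm above the desk) run from hub to corners: six bays, one thing in each.
- stamp_edge (a point): Middle of the top outer edge of the tray's side at the stamp's bay, 104 mm from the turning axis, 100 mm above the desk. It turns with the tray.
- stamp_bay (a point): Centre of the felt floor of the stamp's bay, 65 mm from the turning axis, 65 mm above the desk. It turns with the tray.
- stamp: Loose hand stamp, standing upright in its bay: round brass mount 40 mm across on black rubber, red knob handle 31 mm across, 58 mm tall in all, about 90 g. Origin: centre of its underside, z up.
- ink: Loose dark blue ink jar with a black cap, 40 mm across, 52 mm tall, in another bay. Origin: centre of its underside.
- clip_cup: Loose empty white cup for clips, 44 mm across, 46 mm tall, in another bay. Origin: centre of its underside.
- tape: Loose yellowish roll of tape lying flat, 44 mm across, 19 mm tall, in another bay. Origin: centre of its underside.
- pin_tin: Loose green tin for pins, 40 mm across, 46 mm tall, in another bay. Origin: centre of its underside.
- weight: Loose brass paperweight, 42 mm across, 43 mm tall, in another bay. Origin: centre of its underside.
- drawer (a joint): Opening of the drawer in the front of the base (m), 0 shut; it slides out easily toward the front.
- mug: Bystander: blue mug, 80 mm across, 95 mm tall. Origin: centre of its underside.
- vase: Bystander: white vase, 136 mm across, 195 mm tall. Origin: centre of its underside.
- books: Bystander: two stacked books, 150 x 215 x 50 mm. Origin: centre of the underside.
- sculpture: Bystander: copper figure on a marble foot 70 x 110 mm, 154 mm tall. Origin: centre of its underside.
- stapler: Bystander: black and steel stapler, 130 x 34 x 52 mm. Origin: centre of its underside.
- card_box: Bystander: small wooden box of cards, 65 x 105 x 57 mm. Origin: centre of its underside.
Mind the look-alikes: they are no part of the job. Leave any pink look-alike of the clip_cup alone. What is shaped like the stamp but turquoise is not meant.

How it is judged (in metres and radians):
On the way:
1. the fingers push the tray (contact force between the fingers and tray above 0.2 N), for 0.02 s.
At the end, for the whole second after the job is handed in: The side of the tray at the stamp's bay faces the front of the base within 0.14 rad (8 degrees), the stamp stands within 25 mm of the middle of its bay, all six things in the tray stand upright (within 0.2 rad), the tray is at rest (under 0.05 rad/s) and the drawer is shut (within 10 mm) (angle between the x axis of tray and the x axis of organiser, either way round below 0.14 rad and x of stamp_edge in the frame of organiser below -0.09 m and horizontal distance between stamp and stamp_bay below 0.025 m and angle between each of stamp, ink, clip_cup, tape, pin_tin, weight's own z axis and vertical below 0.2 rad and angular speed of tray below 0.05 rad/s and value of joint drawer below 0.01 m); the robot touches nothing.
It fails at once if a thing in the tray is touched by the robot with more than 1 N (contact force between any of the fingers, the arm and stamp above 1 N or contact force between any of the fingers, the arm and ink above 1 N or contact force between any of the fingers, the arm and clip_cup above 1 N or contact force between any of the fingers, the arm and tape above 1 N or contact force between any of the fingers, the arm and pin_tin above 1 N or contact force between any of the fingers, the arm and weight above 1 N).
It fails at once if a thing in the tray is lifted (20 mm above its floor), tipped (0.5 rad) or spilt (height (world z) of any of stamp, ink, clip_cup, tape, pin_tin, weight above 0.085 m or angle between any of stamp, ink, clip_cup, tape, pin_tin, weight's own z axis and vertical above 0.5 rad or height (world z) of any of stamp, ink, clip_cup, tape, pin_tin, weight below 0.055 m).
It fails at once if the tray is gripped or forced (more than 30 N from the fingers) (contact force between the fingers and tray above 30 N).
It fails at once if the drawer is pulled open more than 15 mm (value of joint drawer above 0.015 m).
It fails at once if a bystander on the desk is moved more than 15 mm (distance of any of mug, vase, books, sculpture, stapler, card_box from where it was at the start of the episode above 0.015 m).
It also fails if it takes over 56 s, if anything falls off the work surface, if the arm or the gripper's body presses on something with over 40 N, if the wrist force passes 120 N, or if a joint passes its speed limit or range.

## Working session

There is one attempt and no reset: what is moved stays moved. The work goes in short steps, Python scripts to look and compute and a tool call to move; the robot and the scene stay as the last step left them, time stands still between calls to the robot, and variables do not carry over. Pictures are saved under pics/ and viewed, at most 10 in all, crops included, and the job is handed in when it is done.

Besides the shell and the picture viewer there is one more tool, called as a command line: name --argument value ..., lists and objects as JSON in quotes. carry_out: Moves the arm, as the interface text tells. Its arguments: {"type":"object","properties":{"deltas":{"type":"array","items":{"type":"object","properties":{"fingers":{"type":"number"},"dx":{"type":"number"},"dy":{"type":"number"},"dz":{"type":"number"},"roll":{"type":"number"}}}},"squeeze":{"type":"number"}},"required":["deltas"]}

```bash
mkdir -p pics; ls; python3 - <<'E'
from rig import *
import cv2,numpy as np,pickle
s=read_state();print(s)
a=get_image("scene");b=get_image("side")
pickle.dump((a,b),open('im0.pkl','wb'))
cv2.imwrite('pics/scene0.png',a['color']);cv2.imwrite('pics/side0.png',b['color'])
print(a['pose'],b['pose'],a['fx'],a['D'])
E
```

```text
pics
{'t': 0.0, 'joint_positions': array([-7.71084887e+01,  2.79179982e+00,  5.59254059e+00,  9.29340948e+01,
        5.01129717e-04,  8.26780836e+01]), 'joint_vel': array([-0.12342835,  0.06182225,  0.02265544,  0.01880372, -0.07460205,
        0.04005944]), 'effort': array([ 3.70110301e-04, -3.38789499e+01,  3.20010352e+01,  2.08196801e-02,
       -1.41800997e-04, -6.81043062e-06]), 'tool_pos': array([ 0.18125521, -0.49207071,  0.23013521]), 'tcp_rot': array([-1.79867797e+02, -1.74922012e-02,  2.02134069e+01]), 'contact_force': array([-0.11662067, -0.40599208,  0.56972636]), 'moment': array([ 0.05101883, -0.01654199, -0.02620806]), 'gripper_force': 0.0, 'grip_width': 0.08525544138707047}
[[ 0.34731101 -0.54507639  0.76306408  1.37534526]
 [ 0.93759624  0.21657969 -0.2720414  -0.35081684]
 [-0.01698084  0.80992899  0.58628209  0.73822575]
 [ 0.          0.          0.          1.        ]] [[ 0.84053946  0.36020111 -0.40465858 -0.21061147]
 [-0.54165479  0.54473567 -0.64021336 -1.22708221]
 [-0.0101736   0.75730985  0.65297649  1.28948183]
 [ 0.          0.          0.          1.        ]] 402.0317030176003 [0.02177887 0.         0.         0.         0.        ]
```

View pics/scene0.png

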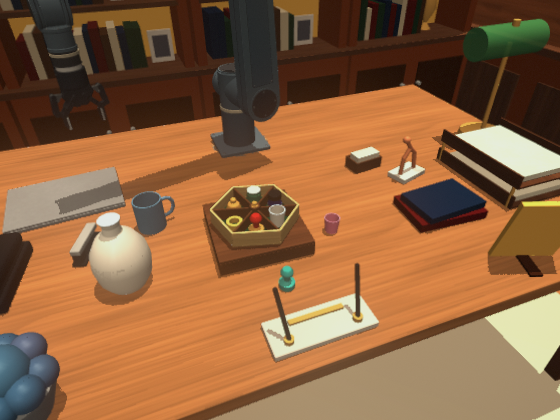

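View pics/side0.png

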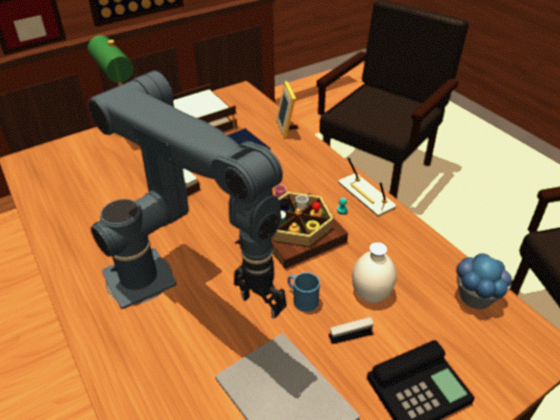

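The scene picture shows the organiser at about (258,225), with the red stamp at (256,218) on the far side from the robot. The mug is at (150,213), the vase at (120,260), and the pink cup at (332,224). In the side view the arm partly hides the organiser at (305,220).

```bash
cat > h.py <<'E'
import cv2,numpy as np
def cloud(im,T=None):
    T=im['pose'] if T is None else T
    h,w=im['z_map'].shape
    u,v=np.meshgrid(np.arange(w),np.arange(h))
    K=np.array([[im['fx'],0,im['cx']],[0,im['fy'],im['cy']],[0,0,1.]])
    n=cv2.undistortPoints(np.stack([u,v],-1).reshape(-1,1,2).astype(float),K,np.array(im['D'],float)).reshape(h,w,2)
    z=im['z_map']
    P=np.stack([n[...,0]*z,-n[...,1]*z,-z],-1)
    W=P@T[:3,:3].T+T[:3,3]
    W[z<=0]=np.nan
    return W
def topview(W,C,c,r,fn,lo=.0,res=.0008):
    n=int(2*r/res);I=np.zeros((n,n,3),np.uint8)
    m=np.isfinite(W[...,0])&(abs(W[...,0]-c[0])<r*.99)&(abs(W[...,1]-c[1])<r*.99)&(W[...,2]>lo)
    P=W[m];col=C[m];o=np.argsort(P[:,2]);P=P[o];col=col[o]
    # up = +x, left = +y
    rr=((c[0]+r-P[:,0])/res).astype(int);cc=((c[1]+r-P[:,1])/res).astype(int)
    for p,q,k in zip(rr,cc,col): I[p-1:p+2,q-1:q+2]=k
    cv2.imwrite(fn,I)
E
python3 - <<'E'
import pickle
from h import *
a,b=pickle.load(open('im0.pkl','rb'))
W=cloud(a);C=a['color'].astype(int)
for n,(u,v) in dict(stamp=(256,218),hub=(255,204),cup=(277,212),white=(253,191),tape=(234,222),goldleft=(233,203),mug=(148,205),vase=(120,260),pink=(332,220),turq=(287,275),books=(440,200),cbox=(365,157),sculpt=(407,165),stapler=(85,240),desk=(330,270)).items(): print(n,W[v,u].round(3))
Wb=cloud(b)
x=np.concatenate([W[(W[...,2]>.094)&(W[...,2]<.106)&(abs(W[...,0]-.5)<.3)&(abs(W[...,1])<.5)]])
hub=W[204,255]
for lo,hi in((.094,.104),(.045,.055)):
  P=np.concatenate([X[(abs(X[...,2]-(lo+hi)/2)<(hi-lo)/2)&(np.hypot(X[...,0]-hub[0],X[...,1]-hub[1])<.2)] for X in(W,Wb)])
  print(len(P),P.min(0),P.max(0), cv2.minAreaRect(P[:,:2].astype(np.float32)))
  print(cv2.approxPolyDP(cv2.convexHull(P[:,:2].astype(np.float32)),.012,True)[:,0])
E
```

```text
stamp [ 0.629 -0.132  0.122]
hub [ 0.552 -0.11   0.106]
cup [ 0.58  -0.059  0.085]
white [ 0.499 -0.098  0.111]
tape [ 0.552 -0.171  0.063]
goldleft [ 0.514 -0.161  0.097]
mug [ 0.364 -0.378  0.046]
vase [ 0.654 -0.455  0.117]
pink [0.593 0.102 0.02 ]
turq [ 0.769 -0.106  0.049]
books [0.657 0.412 0.051]
cbox [0.366 0.339 0.053]
sculpt [0.412 0.481 0.015]
stapler [ 0.459 -0.548  0.045]
desk [ 0.747  0.019 -0.002]
1806 [ 0.43725181 -0.23079453  0.09400006] [0.66790203 0.00566466 0.10398896] ((0.55125892162323, -0.11422355473041534), (0.24070747196674347, 0.21456865966320038), 17.459400177001953)
[[ 0.66697836 -0.08100843]
 [ 0.5748587   0.00566466]
 [ 0.46651694 -0.03115852]
 [ 0.4372518  -0.15288284]
 [ 0.5186482  -0.23079453]
 [ 0.63273907 -0.20106211]]
2519 [ 0.41816494 -0.24907277  0.04501373] [0.75159715 0.08207941 0.05496708] ((0.5904074311256409, -0.08260411024093628), (0.32880842685699463, 0.3263294994831085), 86.01280212402344)
[[ 0.62234265  0.07621959]
 [ 0.58244246  0.07999891]
 [ 0.43667606  0.01757583]
 [ 0.41985098 -0.23322882]
 [ 0.66932905 -0.24321525]
 [ 0.75159717 -0.11661911]
 [ 0.74847394 -0.08908716]]
```

```bash
cat > plan.py <<'E'
import sys,numpy as np
from rig import read_state
# usage: plan.py x y z yaw : deltas in the tool frame as it stands now
def plan(x,y,z,yaw):
    s=read_state();p=s['tool_pos'];a=s['tcp_rot'];c,sn=np.cos(np.radians(a[2])),np.sin(np.radians(a[2]))
    d=np.array([x,y,z])-p
    print('t',s['t'],'at',p.round(4),a.round(2),'j',s['joint_positions'].round(1))
    print('dx %.4f dy %.4f dz %.4f roll %.4f'%(d[0]*c+d[1]*sn, d[0]*sn-d[1]*c, -d[2], -np.radians(yaw-a[2])))
if __name__=='__main__': plan(*map(float,sys.argv[1:]))
E
python3 - <<'E'
from rig import *
im=get_image('wrist');print(im['hand_eye'].round(3),im['fx'])
E
python3 plan.py .45 -.18 .30 70
```

```text
[[ 0.     0.956  0.292  0.075]
 [ 1.    -0.001  0.002  0.   ]
 [ 0.002  0.292 -0.956 -0.142]
 [ 0.     0.     0.     1.   ]] 376.402972955086
t 0.15 at [ 0.1813 -0.4922  0.2304] [-1.799e+02 -1.000e-02  2.021e+01] j [-77.1   2.8   5.6  92.9   0.   82.7]
dx 0.3600 dy -0.2001 dz -0.0696 roll -0.8689
```

```bash
python3 plan.py .56 -.085 .30 170
```

```text
t 0.15 at [ 0.1813 -0.4922  0.2304] [-1.799e+02 -1.000e-02  2.021e+01] j [-77.1   2.8   5.6  92.9   0.   82.7]
dx 0.4961 dy -0.2513 dz -0.0696 roll -2.6143
```

carry_out --deltas '[{"fingers": 0, "dx": 0.05, "dy": -0.023, "dz": -0.015, "roll": -0.18}, {"fingers": 0, "dx": 0.1, "dy": -0.046, "dz": -0.03, "roll": -0.36}, {"fingers": 0, "dx": 0.15, "dy": -0.069, "dz": -0.045, "roll": -0.54}, {"fingers": 0, "dx": 0.2, "dy": -0.092, "dz": -0.06, "roll": -0.72}, {"fingers": 0, "dx": 0.25, "dy": -0.115, "dz": -0.07, "roll": -0.87}]'

```text
t: 0.78
tool_pos: [0.3774, -0.2971, 0.3018]
tcp_rot: [180.0, 0.0, 70.3]
contact_force: [0.6, -0.6, -0.1]
grip_width: -0.0001
gripper_force: 0.0
```

```bash
python3 plan.py .56 -.085 .30 120
```

```text
t 0.775 at [ 0.3774 -0.2971  0.3018] [1.7996e+02 2.0000e-02 7.0340e+01] j [-46.2  -2.2   8.8 101.    0.   63.4]
dx 0.2611 dy 0.1006 dz 0.0018 roll -0.8667
```

carry_out --deltas '[{"fingers": 0, "dx": 0.05, "dy": 0.02, "dz": 0, "roll": -0.18}, {"fingers": 0, "dx": 0.105, "dy": 0.04, "dz": 0, "roll": -0.36}, {"fingers": 0, "dx": 0.155, "dy": 0.06, "dz": 0, "roll": -0.54}, {"fingers": 0, "dx": 0.21, "dy": 0.08, "dz": 0, "roll": -0.72}, {"fingers": 0, "dx": 0.26, "dy": 0.1, "dz": 0, "roll": -0.87}]'

```text
t: 1.4
tool_pos: [0.5599, -0.0863, 0.3009]
tcp_rot: [-180.0, -0.0, 120.2]
contact_force: [0.3, -1.4, 0.6]
grip_width: 0.0001
gripper_force: 0.0
```

carry_out --deltas '[{"fingers": 0, "dx": 0, "dy": 0, "dz": 0, "roll": -0.18}, {"fingers": 0, "dx": 0, "dy": 0, "dz": 0, "roll": -0.36}, {"fingers": 0, "dx": 0, "dy": 0, "dz": 0, "roll": -0.54}, {"fingers": 0, "dx": 0, "dy": 0, "dz": 0, "roll": -0.72}, {"fingers": 0, "dx": 0, "dy": 0, "dz": 0, "roll": -0.87}]'

```text
t: 2.02
tool_pos: [0.5588, -0.0879, 0.3007]
tcp_rot: [180.0, -0.1, 170.1]
contact_force: [0.2, -0.0, 0.3]
grip_width: 0.0
gripper_force: 0.0
```

```bash
cat > look.py <<'E'
import sys
from rig import *
from h import *
from scipy.spatial.transform import Rotation as R
s=read_state();im=get_image('wrist')
T=np.eye(4);T[:3,:3]=R.from_euler('xyz',s['tcp_rot'],degrees=True).as_matrix();T[:3,3]=s['tool_pos']
W=cloud(im,T@im['hand_eye'])
np.save('W.npy',W);np.save('C.npy',im['color'])
cv2.imwrite('pics/%s_raw.png'%sys.argv[1],im['color'])
topview(W,im['color'],(.552,-.113),.19,'pics/%s.png'%sys.argv[1],-.05)
print(s['tool_pos'],s['tcp_rot'],s['joint_positions'].round(1))
E
python3 look.py w1; python3 -c "
import cv2,numpy as np
a=cv2.imread('pics/w1.png');b=cv2.imread('pics/w1_raw.png');b=cv2.resize(b,(400,300));a=cv2.resize(a,(400,400));c=np.zeros((400,800,3),np.uint8);c[:,:400]=a;c[:300,400:]=b;cv2.imwrite('pics/w1c.png',c)"
```

```text
[ 0.55880424 -0.087943    0.30074417] [ 1.79993036e+02 -5.97613622e-02  1.70054877e+02] [-15.7  10.9  22.6 101.8   0.   -5.8]
```

View pics/w1c.png

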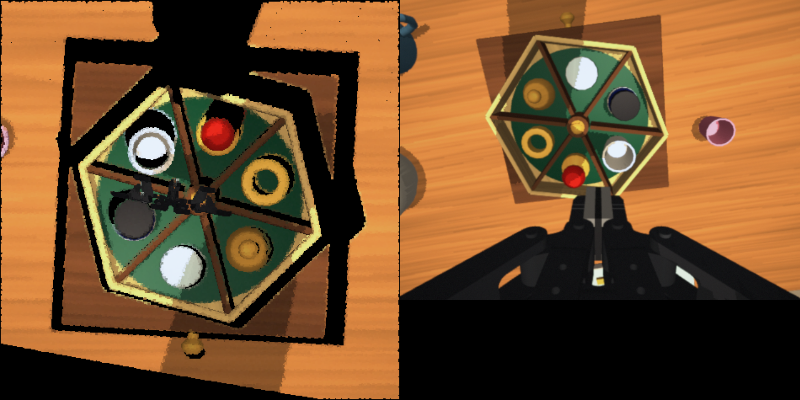

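The top-down map (left) shows the red stamp at (217,133), on the far side from the robot. The hub is at (203,200) and the brass knob at (193,346). The right half is the raw wrist view, with nothing close around the organiser.

```bash
cat > meas.py <<'E'
from h import *
W=np.load('W.npy');C=cv2.cvtColor(np.load('C.npy'),cv2.COLOR_BGR2HSV).astype(int)
from scipy.optimize import least_squares
c0=np.array([.552,-.113]);d=np.hypot(W[...,0]-c0[0],W[...,1]-c0[1]);z=W[...,2];H,S,V=C[...,0],C[...,1],C[...,2]
ring=(abs(z-.1)<.004)&(d>.095)&(d<.125)&(V>110)
P=W[ring][:,:2]
# mid-line of rim: apothem 101 (wall 98..104)
def res(q,P=P,fix=None):
    r=P-q[:2];best=np.full(len(P),-1.)
    for k in range(6):
        a=q[2]+k*np.pi/3;best=np.maximum(best,r@[np.cos(a),np.sin(a)])
    return best-.101
best=min((least_squares(res,[*c0,np.radians(a)],loss='soft_l1',f_scale=.002) for a in(-40,-20,0)),key=lambda r:r.cost)
print('rim n',len(P),'z',np.median(z[ring]).round(4),'centre',best.x[:2].round(4),'side angle mod60 %.2f'%(np.degrees(best.x[2])%60),'rms',np.sqrt(np.mean(best.fun**2)))
red=((H<6)|(H>174))&(S>150)&(d<.1)&(z>.1);print('stamp',W[red].mean(0).round(4), 'ang %.1f'%np.degrees(np.arctan2(*(W[red].mean(0)[:2]-best.x[:2])[::-1])))
b=(abs(z-.05)<.004)&(d<.19)
hull=cv2.minAreaRect(W[b][:,:2].astype(np.float32));print('base',hull)
k=(z>.018)&(z<.04)&(d>.128)&(d<.16)&(W[...,0]<.45);print('knob',k.sum(),W[k].mean(0) if k.any() else '', 'ang %.2f'%(np.degrees(np.arctan2(*(W[k].mean(0)[:2]-best.x[:2])[::-1]))%360))
E
python3 meas.py; python3 plan.py .583 -.293 .18 220
```

```text
rim n 4920 z 0.0995 centre [ 0.5521 -0.1132] side angle mod60 44.03 rms 0.002982585191854333
stamp [ 0.6124 -0.1291  0.12  ] ang -14.7
base ((0.5518847107887268, -0.1129380315542221), (0.25069180130958557, 0.2499750554561615), 87.13603973388672)
knob 297 [ 0.41478892 -0.1056218   0.03291358] ang 176.83
t 2.075 at [ 0.5588 -0.088   0.3008] [ 1.7999e+02 -6.0000e-02  1.7022e+02] j [-15.7  10.9  22.6 101.8  -0.   -6. ]
dx -0.0587 dy -0.1979 dz 0.1208 roll -0.8689
```

carry_out --deltas '[{"fingers": 0, "dx": -0.014, "dy": -0.038, "dz": 0, "roll": -0.18}, {"fingers": 0, "dx": -0.028, "dy": -0.076, "dz": 0, "roll": -0.36}, {"fingers": 0, "dx": -0.042, "dy": -0.114, "dz": 0, "roll": -0.54}, {"fingers": 0, "dx": -0.056, "dy": -0.152, "dz": 0, "roll": -0.72}, {"fingers": 0, "dx": -0.07, "dy": -0.19, "dz": 0, "roll": -0.87}]'

```text
t: 2.7
tool_pos: [0.594, -0.2887, 0.3009]
tcp_rot: [180.0, -0.0, -140.2]
contact_force: [1.1, -0.5, 0.4]
grip_width: -0.0002
gripper_force: 0.0
```

carry_out --deltas '[{"fingers": 0, "dx": 0, "dy": 0, "dz": 0.02, "roll": -0.18}, {"fingers": 0, "dx": 0, "dy": 0, "dz": 0.04, "roll": -0.36}, {"fingers": 0, "dx": 0, "dy": 0, "dz": 0.06, "roll": -0.54}, {"fingers": 0, "dx": 0, "dy": 0, "dz": 0.08, "roll": -0.72}, {"fingers": 0, "dx": 0, "dy": 0, "dz": 0.1, "roll": -0.87}]'

```text
t: 3.32
tool_pos: [0.5938, -0.2874, 0.2]
tcp_rot: [180.0, 0.0, -90.4]
contact_force: [0.2, 0.5, -0.2]
grip_width: 0.0002
gripper_force: 0.0
```

```bash
python3 plan.py .5955 -.2877 .078 284
```

```text
t 3.325 at [ 0.5938 -0.2874  0.2   ] [ 1.7995e+02  3.0000e-02 -9.0390e+01] j [ -31.6   23.5   26.5   93.     0.  -121.3]
dx 0.0003 dy -0.0017 dz 0.1220 roll -6.5343
```

carry_out --deltas '[{"fingers": 0, "dx": 0, "dy": -0.001, "dz": 0.03, "roll": -0.1}, {"fingers": 0, "dx": 0, "dy": -0.002, "dz": 0.06, "roll": -0.2}, {"fingers": 0, "dx": 0, "dy": -0.002, "dz": 0.09, "roll": -0.25}, {"fingers": 0, "dx": 0, "dy": -0.002, "dz": 0.12, "roll": -0.25}, {"fingers": 0, "dx": 0, "dy": -0.002, "dz": 0.122, "roll": -0.25}]'

```text
t: 3.95
tool_pos: [0.5935, -0.286, 0.0752]
tcp_rot: [179.7, 0.3, -76.3]
contact_force: [-0.2, 0.4, -0.1]
grip_width: -0.0003
gripper_force: 0.0
```

```bash
python3 plan.py .5818 -.2323 .078 -76; python3 -c "
import numpy as np
for st in (4,5,6):
  print(st,[(round(.123*(np.cos(a)-1),4),round(.123*np.sin(a),4),round(a,3)) for a in np.radians(st)*np.arange(1,6)])"
```

```text
t 3.95 at [ 0.5935 -0.286   0.0752] [179.68   0.32 -76.31] j [ -31.6   24.3   13.3   79.5   -0.  -135.2]
dx -0.0549 dy -0.0013 dz -0.0028 roll -0.0055
4 [(np.float64(-0.0003), np.float64(0.0086), np.float64(0.07)), (np.float64(-0.0012), np.float64(0.0171), np.float64(0.14)), (np.float64(-0.0027), np.float64(0.0256), np.float64(0.209)), (np.float64(-0.0048), np.float64(0.0339), np.float64(0.279)), (np.float64(-0.0074), np.float64(0.0421), np.float64(0.349))]
5 [(np.float64(-0.0005), np.float64(0.0107), np.float64(0.087)), (np.float64(-0.0019), np.float64(0.0214), np.float64(0.175)), (np.float64(-0.0042), np.float64(0.0318), np.float64(0.262)), (np.float64(-0.0074), np.float64(0.0421), np.float64(0.349)), (np.float64(-0.0115), np.float64(0.052), np.float64(0.436))]
6 [(np.float64(-0.0007), np.float64(0.0129), np.float64(0.105)), (np.float64(-0.0027), np.float64(0.0256), np.float64(0.209)), (np.float64(-0.006), np.float64(0.038), np.float64(0.314)), (np.float64(-0.0106), np.float64(0.05), np.float64(0.419)), (np.float64(-0.0165), np.float64(0.0615), np.float64(0.524))]
```

carry_out --deltas '[{"fingers": 0, "dx": -0.015, "dy": 0, "dz": 0, "roll": 0}, {"fingers": 0, "dx": -0.03, "dy": 0, "dz": 0, "roll": 0}, {"fingers": 0, "dx": -0.045, "dy": -0.001, "dz": 0, "roll": 0}, {"fingers": 0, "dx": -0.055, "dy": -0.001, "dz": 0, "roll": 0}, {"fingers": 0, "dx": -0.055, "dy": -0.001, "dz": 0, "roll": 0}]'

```text
t: 4.58
tool_pos: [0.584, -0.2328, 0.0798]
tcp_rot: [-180.0, -0.0, -76.1]
contact_force: [0.5, -0.6, 0.4]
grip_width: 0.0002
gripper_force: 0.0
```

carry_out --deltas '[{"fingers": 0, "dx": -0.0003, "dy": 0.0086, "dz": 0, "roll": 0.07}, {"fingers": 0, "dx": -0.0012, "dy": 0.0171, "dz": 0, "roll": 0.14}, {"fingers": 0, "dx": -0.0027, "dy": 0.0256, "dz": 0, "roll": 0.209}, {"fingers": 0, "dx": -0.0048, "dy": 0.0339, "dz": 0, "roll": 0.279}, {"fingers": 0, "dx": -0.0074, "dy": 0.0421, "dz": 0, "roll": 0.349}]'

```text
t: 5.2
tool_pos: [0.541, -0.2373, 0.0793]
tcp_rot: [-180.0, -0.0, -96.4]
contact_force: [0.5, -0.4, 0.4]
grip_width: 0.0001
gripper_force: 0.0
```

```bash
cat > pol.py <<'E'
from rig import read_state
import numpy as np
s=read_state();d=s['tool_pos'][:2]-[.552,-.113];print('t',s['t'],'rho %.4f phi %.1f yaw %.1f z %.4f'%(np.hypot(*d),np.degrees(np.arctan2(d[1],d[0]))%360,s['tcp_rot'][2]%360,s['tool_pos'][2]),s['contact_force'].round(1),s['joint_positions'].round(0))
E
python3 pol.py
python3 - <<'E'
from rig import *
import cv2
a=get_image('side')['color'];b=get_image('wrist')['color'];import numpy as np
cv2.imwrite('pics/p1.png',np.hstack([cv2.resize(a[150:310,220:400],(450,400)),cv2.resize(b,(350,400))]))
E
```

```text
t 5.2 rho 0.1247 phi 265.0 yaw 263.6 z 0.0793 [ 0.5 -0.4  0.4] [ -30.   14.    0.   77.   -0. -114.]
```

View pics/p1.png

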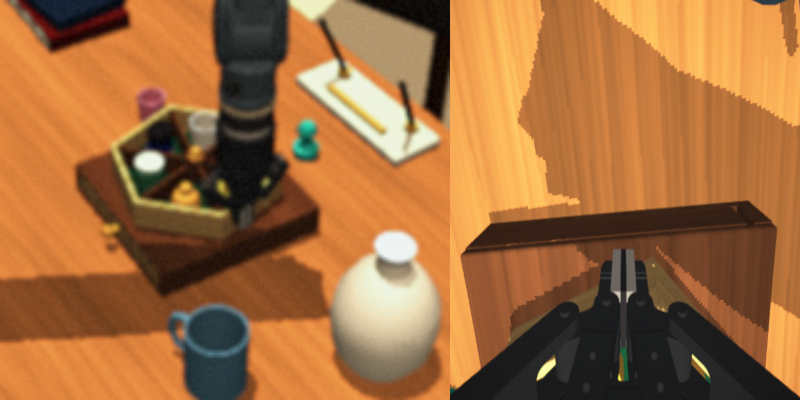

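The finger (235,215) is outside the tray wall and above the base. The tray seems about where it started.

carry_out --deltas '[{"fingers": 0, "dx": -0.0008, "dy": 0.0086, "dz": 0, "roll": 0.07}, {"fingers": 0, "dx": -0.002, "dy": 0.0171, "dz": 0, "roll": 0.14}, {"fingers": 0, "dx": -0.004, "dy": 0.0256, "dz": 0, "roll": 0.209}, {"fingers": 0, "dx": -0.0065, "dy": 0.0339, "dz": 0, "roll": 0.279}, {"fingers": 0, "dx": -0.0095, "dy": 0.0421, "dz": 0, "roll": 0.349}]'

```text
t: 5.92
tool_pos: [0.4997, -0.2259, 0.0795]
tcp_rot: [-179.9, -0.4, -116.4]
contact_force: [-2.6, -5.5, -1.2]
grip_width: -0.0001
gripper_force: 3.3
```

```bash
cat > tray.py <<'E'
from rig import *
from h import *
from scipy.optimize import least_squares
c=np.array([.552,-.113]);Ps=[]
for n in('scene','side'):
    im=get_image(n);W=cloud(im);z=W[...,2];d=np.hypot(W[...,0]-c[0],W[...,1]-c[1])
    C=cv2.cvtColor(im['color'],cv2.COLOR_BGR2HSV).astype(int)
    m=(abs(z-.099)<.005)&(d>.092)&(d<.125)&(C[...,2]>70)&(C[...,1]>60);Ps.append(W[m][:,:2])
    red=((C[...,0]<6)|(C[...,0]>174))&(C[...,1]>150)&(d<.1)&(z>.09)
    if red.sum()>3: v=W[red].mean(0)[:2]-c;print(n,'red',red.sum(),'ang %.1f r %.3f'%(np.degrees(np.arctan2(v[1],v[0]))%360,np.hypot(*v)))
P=np.vstack(Ps)
def res(q):
    r=P-q[:2];return np.max([r@[np.cos(q[2]+k*np.pi/3),np.sin(q[2]+k*np.pi/3)] for k in range(6)],0)-.101
b=min((least_squares(res,[*c,np.radians(a)],loss='soft_l1',f_scale=.002) for a in(0,15,30,45)),key=lambda r:r.cost)
print(len(P),'c',b.x[:2].round(4),'side mod60 %.1f'%(np.degrees(b.x[2])%60),'rms %.4f'%np.sqrt(np.mean(b.fun**2)))
E
python3 pol.py; python3 tray.py
```

```text
t 5.925 rho 0.1244 phi 245.1 yaw 243.6 z 0.0795 [-2.6 -5.5 -1.2] [-31.   7.  -7.  76.  -0. -95.]
scene red 109 ang 327.8 r 0.072
side red 38 ang 322.9 r 0.066
934 c [ 0.5521 -0.1141] side mod60 23.8 rms 0.0049
```

carry_out --deltas '[{"fingers": 0, "dx": -0.0005, "dy": 0.0107, "dz": 0, "roll": 0.087}, {"fingers": 0, "dx": -0.0019, "dy": 0.0214, "dz": 0, "roll": 0.175}, {"fingers": 0, "dx": -0.0042, "dy": 0.0318, "dz": 0, "roll": 0.262}, {"fingers": 0, "dx": -0.0074, "dy": 0.0421, "dz": 0, "roll": 0.349}, {"fingers": 0, "dx": -0.0115, "dy": 0.052, "dz": 0, "roll": 0.436}]'

```text
t: 6.65
tool_pos: [0.4564, -0.1923, 0.0794]
tcp_rot: [-179.9, -0.5, -141.4]
contact_force: [-6.8, -5.8, 2.9]
grip_width: -0.0002
gripper_force: 4.1
```

carry_out --deltas '[{"fingers": 0, "dx": -0.0005, "dy": 0.0107, "dz": 0, "roll": 0.087}, {"fingers": 0, "dx": -0.0019, "dy": 0.0214, "dz": 0, "roll": 0.175}, {"fingers": 0, "dx": -0.0042, "dy": 0.0318, "dz": 0, "roll": 0.262}, {"fingers": 0, "dx": -0.0074, "dy": 0.0421, "dz": 0, "roll": 0.349}, {"fingers": 0, "dx": -0.0115, "dy": 0.052, "dz": 0, "roll": 0.436}]'

```text
t: 7.28
tool_pos: [0.4316, -0.1428, 0.0793]
tcp_rot: [-179.9, -0.5, -166.4]
contact_force: [-9.2, -2.8, 4.9]
grip_width: -0.0005
gripper_force: 4.4
```

```bash
python3 pol.py; python3 tray.py
```

```text
t 7.275 rho 0.1240 phi 193.9 yaw 193.6 z 0.0793 [-9.2 -2.8  4.9] [-26.  -6. -20.  76.  -0. -40.]
scene red 92 ang 279.8 r 0.068
side red 71 ang 269.4 r 0.067
975 c [ 0.5522 -0.1143] side mod60 32.6 rms 0.0049
```

carry_out --deltas '[{"fingers": 0, "dx": 0.0, "dy": 0.0107, "dz": 0, "roll": 0.087}, {"fingers": 0, "dx": -0.0009, "dy": 0.0214, "dz": 0, "roll": 0.175}, {"fingers": 0, "dx": -0.003, "dy": 0.0318, "dz": 0, "roll": 0.262}, {"fingers": 0, "dx": -0.0062, "dy": 0.0421, "dz": 0, "roll": 0.349}, {"fingers": 0, "dx": -0.0103, "dy": 0.052, "dz": 0, "roll": 0.436}]'

```text
t: 8.0
tool_pos: [0.431, -0.0883, 0.0792]
tcp_rot: [-180.0, -0.2, 168.7]
contact_force: [-4.2, 0.4, 2.1]
grip_width: 0.0
gripper_force: 2.1
```

carry_out --deltas '[{"fingers": 0, "dx": -0.0005, "dy": 0.0107, "dz": 0, "roll": 0.087}, {"fingers": 0, "dx": -0.0019, "dy": 0.0214, "dz": 0, "roll": 0.175}, {"fingers": 0, "dx": -0.0042, "dy": 0.0318, "dz": 0, "roll": 0.262}, {"fingers": 0, "dx": -0.0074, "dy": 0.0421, "dz": 0, "roll": 0.349}, {"fingers": 0, "dx": -0.0115, "dy": 0.052, "dz": 0, "roll": 0.436}]'

```text
t: 8.62
tool_pos: [0.4534, -0.0391, 0.0792]
tcp_rot: [-180.0, -0.1, 143.8]
contact_force: [-2.0, 1.4, 1.0]
grip_width: -0.0
gripper_force: 1.2
```

```bash
python3 pol.py; python3 tray.py
```

```text
t 8.625 rho 0.1232 phi 143.1 yaw 143.8 z 0.0792 [-2.   1.4  1. ] [-13.  -6. -21.  76.   0.  23.]
scene red 83 ang 227.8 r 0.062
side red 72 ang 219.3 r 0.071
1069 c [ 0.5517 -0.1143] side mod60 41.1 rms 0.0050
```

carry_out --deltas '[{"fingers": 0, "dx": -0.0005, "dy": 0.0107, "dz": 0, "roll": 0.087}, {"fingers": 0, "dx": -0.0019, "dy": 0.0214, "dz": 0, "roll": 0.175}, {"fingers": 0, "dx": -0.0042, "dy": 0.0318, "dz": 0, "roll": 0.262}, {"fingers": 0, "dx": -0.0074, "dy": 0.0421, "dz": 0, "roll": 0.349}, {"fingers": 0, "dx": -0.0115, "dy": 0.052, "dz": 0, "roll": 0.436}]'

```text
t: 9.35
tool_pos: [0.4945, -0.0051, 0.0793]
tcp_rot: [-180.0, 0.0, 118.8]
contact_force: [0.5, -1.0, -0.8]
grip_width: 0.0002
gripper_force: 0.2
```

carry_out --deltas '[{"fingers": 0, "dx": -0.0003, "dy": 0.0086, "dz": 0, "roll": 0.07}, {"fingers": 0, "dx": -0.001, "dy": 0.015, "dz": 0, "roll": 0.122}, {"fingers": 0, "dx": -0.0019, "dy": 0.0214, "dz": 0, "roll": 0.175}, {"fingers": 0, "dx": -0.0027, "dy": 0.0256, "dz": 0, "roll": 0.209}, {"fingers": 0, "dx": -0.0035, "dy": 0.029, "dz": 0, "roll": 0.238}]'

```text
t: 9.98
tool_pos: [0.5215, 0.0058, 0.0793]
tcp_rot: [180.0, 0.0, 105.3]
contact_force: [-0.3, 0.0, 0.1]
grip_width: -0.0002
gripper_force: 0.2
```

```bash
python3 pol.py; python3 tray.py
```

```text
t 9.975 rho 0.1227 phi 104.4 yaw 105.3 z 0.0793 [-0.3  0.   0.1] [ -7.   3. -11.  76.  -0.  68.]
scene red 77 ang 185.2 r 0.058
side red 68 ang 184.9 r 0.066
1075 c [ 0.5518 -0.1141] side mod60 3.7 rms 0.0051
```

carry_out --deltas '[{"fingers": 0, "dx": -0.0001, "dy": 0.004, "dz": 0, "roll": 0.033}, {"fingers": 0, "dx": -0.0003, "dy": 0.008, "dz": 0, "roll": 0.065}, {"fingers": 0, "dx": -0.0006, "dy": 0.0115, "dz": 0, "roll": 0.093}, {"fingers": 0, "dx": -0.0008, "dy": 0.014, "dz": 0, "roll": 0.113}, {"fingers": 0, "dx": -0.0008, "dy": 0.014, "dz": 0, "roll": 0.113}]'

```text
t: 10.7
tool_pos: [0.5353, 0.0092, 0.0794]
tcp_rot: [180.0, 0.0, 98.8]
contact_force: [0.2, 0.2, -0.1]
grip_width: 0.0003
gripper_force: 0.1
```

carry_out --deltas '[{"fingers": 0, "dx": 0.005, "dy": -0.01, "dz": 0, "roll": 0}, {"fingers": 0, "dx": 0.03, "dy": -0.015, "dz": 0, "roll": 0}, {"fingers": 0, "dx": 0.07, "dy": -0.015, "dz": 0, "roll": 0}, {"fingers": 0, "dx": 0.07, "dy": -0.015, "dz": -0.06, "roll": 0}, {"fingers": 0, "dx": 0.07, "dy": -0.015, "dz": -0.12, "roll": 0}]'

```text
t: 11.32
tool_pos: [0.5071, 0.0767, 0.199]
tcp_rot: [-179.8, -0.0, 98.8]
contact_force: [1.8, 0.1, 0.3]
grip_width: -0.0001
gripper_force: 0.0
```

```bash
python3 pol.py; python3 tray.py; python3 plan.py .60 -.07 .30 97
```

```text
t 11.325 rho 0.1950 phi 103.3 yaw 98.8 z 0.1990 [1.8 0.1 0.3] [ 1.  1.  0. 89. -0. 82.]
scene red 71 ang 179.4 r 0.058
side red 70 ang 182.2 r 0.065
1064 c [ 0.5516 -0.1144] side mod60 57.2 rms 0.0051
t 11.425 at [0.5127 0.0765 0.2078] [1.7919e+02 1.2000e-01 9.8810e+01] j [ 1.1  0.6  0.8 89.4 -0.  82.3]
dx -0.1581 dy 0.0638 dz -0.0922 roll 0.0315
```

carry_out --deltas '[{"fingers": 0, "dx": 0, "dy": 0, "dz": -0.05, "roll": 0}, {"fingers": 0, "dx": 0, "dy": 0, "dz": -0.1, "roll": 0}, {"fingers": 0, "dx": -0.05, "dy": 0, "dz": -0.1, "roll": 0}, {"fingers": 0, "dx": -0.1, "dy": 0, "dz": -0.1, "roll": 0}, {"fingers": 0, "dx": -0.13, "dy": 0.03, "dz": -0.1, "roll": 0}]'

```text
t: 12.05
tool_pos: [0.5578, -0.0498, 0.3001]
tcp_rot: [180.0, 0.0, 98.6]
contact_force: [1.5, -0.1, 1.7]
grip_width: -0.0
gripper_force: 0.0
```

carry_out --deltas '[{"fingers": 0}, {"fingers": 0}, {"fingers": 0}, {"fingers": 0}, {"fingers": 0}]'

```text
schema error: expected keys fingers, dx, dy, dz, roll
```

```bash
python3 look.py w2; python3 meas.py
```

```text
[ 0.55775464 -0.04975204  0.3000683 ] [1.79989309e+02 3.85060504e-02 9.86476366e+01] [-11.9   9.9  21.3 101.5  -0.   69.4]
rim n 4142 z 0.0994 centre [ 0.552 -0.113] side angle mod60 57.21 rms 0.0034777346984670664
stamp [ 0.4879 -0.1077  0.12  ] ang 175.3
base ((0.5836777687072754, -0.11495587229728699), (0.25067225098609924, 0.31427663564682007), 86.91004943847656)
knob 203 [ 0.41449209 -0.10390964  0.03251182] ang 176.23
```

View pics/w2_raw.png

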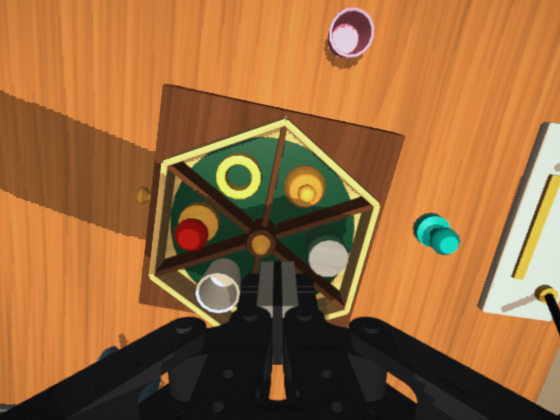

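The wrist view shows the stamp at (190,235), in the bay next to the brass knob at (142,195), with every visible thing upright. The side angle is 177.2° against about 177° for the front, and the drawer is shut.

```bash
python3 -c "
from rig import *
print(sign_off())"
```

```text
the job is handed in; nothing more can be done
None
```

I turned the tray with the fingertips until the stamp bay faced the front over the drawer knob, within about 1° as measured, and handed the job in at about 12 s; the drawer was shut, everything I could see in the tray was upright, and no verdict came back.

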